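# Unlock the sampling pump and hold its plunger half drawn

## Robot

A 6-joint arm with a two-finger parallel gripper is mounted at the origin on the work surface. World frame = base frame: x ahead of the robot, y to its left, z up, the work surface at z = 0. Lengths are in mm, angles in rad, forces in N, time in s.
With the tool pointing down it reaches from about 275 to 725 mm from the base axis. Payload 5.6 kg.
Tool frame: the origin (TCP) lies on the centre line of the jaws, within the pads' length; the fingertips stand 22 mm ahead of it and the grasp point (between the pads) lies 3 mm ahead of it; z points along the fingers, y is the line along which they close (so a half turn about z gives the same grasp; the last joint's range is limited). The gripper opens to 85 mm and grips with 20 to 120 N. Pads are 22 mm wide; open, the fingers measure 114 mm over their backs; the gripper's body (76 mm by 85 mm) begins 54 mm behind the grasp point. The pads swing forward as they close: fully open they stand 13 mm farther back than shut.
Start: joints at [1.539, 0.255, 0.108, 0, -1.424, -0.285], TCP at [171.313, 522.633, 218.883] pointing down, gripper open.
Joint ranges: [-2.95, 2.95], [-1.21, 1.97], [-1.09, 1.5], [-2.87, 1.71], [-2.94, -0.07], [-3.05, 3.05]. Speed limits (rad/s): [2.57, 2.57, 3.14, 3.14, 3.14, 3.14].

## Interface

Orientations are given as a 3x3 rotation matrix whose columns are the frame's x, y, z axes.
In Python, from plant import monitor, eyes, ticket gives the robot as it stands.
- The arm moves only by the tool move_arm, never from a script. Its argument "motion" is a list of rows, each an object of numbers: "fingers": the finger opening in mm, from 0 to 85.4; "dx", "dy", "dz": the shift along the world's x, y, z in mm; "roll": the turn about the world's z in degrees. A call has 1 to 20 rows; each row shifts and turns the commanded pose from where the row before left it; what a row does not reach is not made up. A row lasts 1/8 s, in which the tool goes at most 62.5 mm and 10.7 degrees, less where a joint would pass 70% of its speed; a pose out of reach is approached as far as the arm can. A call is refused whole if a number of a shift passes 62.5 or a number of a turn 10.7, either way. A call with a gripper value outside its range is refused whole. The fingers move at their own pace and stop on an object; the grip force is fixed at half the most. Time passes only in rows, so rows that do not move let the fingers close. It gives the time, the measured TCP pose, the force, the opening and the grip force at its end, in the units of the state.
- monitor.read_state(): the state, without advancing time (a new reading comes with each control period).
- eyes.camera(name): name is "side" or "top" or "wrist"; returns a dict with "frame" (480x640x3 uint8, blue, green, red), "vfov" (degrees; the focal length in pixels is half the picture's height over the tangent of half this angle, whatever the lens; pixels are square), "cx", "cy" (the principal point, pixels), "k1" (the pictures are not rectified: a ray, as slopes to the right and down, at radius r is drawn at 1 + k1 r^2 times it, then the intrinsics apply), "pose" (4x4, takes a point from camera to world coordinates). Camera axes: x right, y down, z forward; pixel columns grow to the right and rows downward; lengths in mm; the calibration is good to about 2 mm. A picture is of the moment at which its call begins. There is no depth.
- ticket.finish_job(): hands the job in; it is judged then, once.
The state is a dict: "t": time; "qpos": joint angles; "qvel": joint speeds; "effort": joint torques, N m; "tcp_pos": TCP position; "tcp_rot": TCP orientation; "contact_force": force on the tool from outside, world axes, zero at the start; "torque": the same for the moment, N m; "finger_gap": finger opening in mm; "grasp_force": force on a finger pad.
Only numpy, scipy, OpenCV 4.12 (cv2) and the standard library are available. Lean on these libraries where they do the work, as an engineer would, in place of code of your own. Each camera call takes 0.05 s, during which the arm holds its last target. There are 200 camera calls.

## Task

Take the pump out of its transport lock: lift the flat lock plate straight up out of its two slotted posts by its top edge, stand it on its legs in the narrow white stand and let go of it. Then take the plunger by its knob and draw it straight up half way out of its bore, about 35 mm, so that the dark ring on its stem is level with the top of the pump block; do not pull it out. Finish while still holding the plunger still at that height, and leave the three sample jars alone.

Things in the scene. Friction and masses are not known exactly. Their poses are not given: they have to be found in the camera images.
- pump: Grey block fixed to the bench, 90 (x) x 150 (y) x 80 mm high; origin: centre of its underside. A blind upright bore 17.6 mm wide, 70 deep opens amid its top. Two posts stand on the top 40 mm high (to 120 above the bench), 30 thick in x, from |y| = 52 to 71 mm, with upright slots facing each other, open on top, 8 mm wide (x), 11 deep, holding the lock plate's side edges. Yaw within 0.5 rad.
- bore_mouth (a point): Centre of the bore's mouth, in the top face of the pump block, 80 mm above the bench; the bore's axis is vertical.
- lock_plate: Loose aluminium plate, about 0.13 kg, an upside-down U: 5 mm thick (x), 120 wide (y), 90 high; origin: middle of its lower edge, z up. Legs 38 wide, 50 high, 44 apart. The top 14 mm is a rim 10 mm thick, full width. It starts in the slots, legs on the block's top, astride the knob with 5 mm to spare above it, barring the plunger; lifted 40 mm it is clear of the posts.
- plate_rim (a point): Middle of the lock plate's thick top rim, 83 mm above the plate's lower edge (7 mm below its top).
- plunger: Loose steel plunger, about 0.2 kg, in the bore: stem 16 mm in diameter, 85 long, and on top a grey round knob 26 in diameter, 30 high. Origin: centre of its foot, z towards the knob. Home, the foot is 10 mm above the bench and the knob's underside 15 mm above the block's top. A thin dark ring is on the stem 35 mm above the foot. 0.8 mm play all round; it falls back when let go.
- plunger_knob (a point): Centre of the plunger's knob, 100 mm above its foot; at the start it is 110 mm above the bench, 30 mm above the block's top.
- stand: Empty narrow white open-topped box fixed to the bench beside the pump, 34 (x) x 146 (y) x 50 mm high outside, walls and floor 5 mm, 24 x 136 mm inside; origin: centre of its underside. Yaw within 0.5 rad. The lock plate stands in it on its legs, its width along the stand's long side (y); it may lean against a wall.
- jar1: Sample jar, 40 mm in diameter, 70 mm high, orange cap; a bystander. Origin at the centre of its underside.
- jar2: The same kind of jar, a bystander.
- jar3: The same kind of jar, a bystander.
Not all that is in view belongs to the job. What is meant by the lock_plate is not purple, and is the smaller of those in its own colour.

How it is judged (in metres and radians):
On the way, in this order (a step that is already met when the one before it is completed fails the run):
1. the lock plate is lifted up out of its slots, held in the fingers (z of lock_plate in the frame of pump above 0.122 m and contact force between lock_plate and the fingers above 0.5 N), for 0.1 s.
2. the lock plate stands in the stand, let go, with the plunger still home (x of lock_plate in the frame of stand between -0.02 and 0.02 m and y of lock_plate in the frame of stand between -0.03 and 0.03 m and z of lock_plate in the frame of stand between -0.005 and 0.015 m and angle between lock_plate's own z axis and vertical below 0.5 rad and contact force between lock_plate and the fingers below 0.2 N and z of plunger in the frame of pump between 0 and 0.016 m), for 0.3 s.
At the end, for the whole second after the job is handed in: Plunger gripped (over 2 N), still (under 10 mm/s), raised 35 mm +-8 mm from home, foot within 3 mm of the bore axis, within 0.1 rad of upright; lock plate untouched in the stand, lower edge within 10 mm of its floor, within 20 mm (x) and 30 mm (y) of its middle, leaning under 0.5 rad (x of lock_plate in the frame of stand between -0.02 and 0.02 m and y of lock_plate in the frame of stand between -0.03 and 0.03 m and z of lock_plate in the frame of stand between -0.005 and 0.015 m and angle between lock_plate's own z axis and vertical below 0.5 rad and contact force between lock_plate and the fingers below 0.2 N and z of plunger in the frame of pump between 0.037 and 0.053 m and horizontal distance between plunger and pump below 0.003 m and angle between plunger's own z axis and vertical below 0.1 rad and contact force between plunger and the fingers above 2 N and linear speed of plunger below 0.01 m/s); the arm keeps its last pose, push and grip.
It fails at once if the plunger is pulled out of its bore (raised more than 62 mm) (z of plunger in the frame of pump above 0.072 m).
It fails at once if a sample jar is moved more than 30 mm or tipped over (distance of any of jar1, jar2, jar3 from where it was at the start of the episode above 0.03 m or angle between any of jar1, jar2, jar3's own z axis and vertical above 0.5 rad).
It also fails if it takes over 56 s, if anything falls off the work surface, if the arm or the gripper's body presses on something with over 40 N, if the wrist force passes 120 N, or if a joint passes its speed limit or range.

## Working session

There is one attempt and no reset: what is moved stays moved. The work goes in short steps, Python scripts to look and compute and a tool call to move; the robot and the scene stay as the last step left them, time stands still between calls to the robot, and variables do not carry over. Pictures are saved under pics/ and viewed, at most 10 in all, crops included, and the job is handed in when it is done.

Besides the shell and the picture viewer there is one more tool, called after "Call:" as a command line: name --argument value ..., lists and objects as JSON in quotes. move_arm: Moves the arm, as the interface text tells. Its arguments: {"type":"object","properties":{"motion":{"type":"array"}},"required":["motion"]}

```bash
mkdir -p pics; ls; cat > h.py <<'E'
import numpy as np, cv2
from plant import monitor, eyes, ticket
def shot(n,save=None):
    c=eyes.camera(n); c={k:(np.array(v) if k in("pose","frame") else v) for k,v in c.items()}
    if save: cv2.imwrite(f"pics/{save}.png",c["frame"]); np.savez(f"pics/{save}.npz",**c)
    return c
def load(s): 
    d=np.load(f"pics/{s}.npz"); return {k:d[k] for k in d}
def K(c):
    f=240/np.tan(np.radians(c["vfov"])/2); return np.array([[f,0,float(c["cx"])],[0,f,float(c["cy"])],[0,0,1]]),np.array([float(c["k1"]),0,0,0])
def ray(c,p):
    k,d=K(c); q=np.asarray(p,float).reshape(-1,2); f=k[0,0]
    s=(q-[k[0,2],k[1,2]])/f; u=s.copy()
    for _ in range(30): u=s/(1+d[0]*(u**2).sum(1,keepdims=True))
    v=np.c_[u,np.ones(len(u))]@c["pose"][:3,:3].T; return c["pose"][:3,3],v
def plane(c,p,z):
    o,v=ray(c,p); return o+v*((z-o[2])/v[:,2:])
def proj(c,P):
    P=np.asarray(P,float).reshape(-1,3); X=(P-c["pose"][:3,3])@c["pose"][:3,:3]; k,d=K(c)
    u=X[:,:2]/X[:,2:]; u=u*(1+d[0]*(u**2).sum(1,keepdims=True)); return u*k[0,0]+[k[0,2],k[1,2]]
def tri(c1,p1,c2,p2):
    o1,v1=ray(c1,p1);o2,v2=ray(c2,p2);v1=v1[0];v2=v2[0]
    t=np.linalg.lstsq(np.c_[v1,-v2],o2-o1,rcond=None)[0];a=o1+t[0]*v1;b=o2+t[1]*v2
    return (a+b)/2,np.linalg.norm(a-b)
E
python3 - <<'E'
from h import *
for n in("side","top"):
    c=shot(n,n+"0"); print(n,c["vfov"],c["cx"],c["cy"],c["k1"],c["pose"].round(2).tolist())
s=monitor.read_state(); print(s)
E
```

```text
pics
side 57.41027389881999 318.14547579980564 241.16990370235033 -0.02099729041062008 [[-0.87, -0.24, 0.42, 242.45], [-0.49, 0.46, -0.74, 657.25], [-0.01, -0.86, -0.52, 549.91], [0.0, 0.0, 0.0, 1.0]]
top 50.188611635033794 313.96498327073425 237.1103504094774 0.006691021315601211 [[0.02, -0.99, 0.14, 496.5], [-1.0, -0.02, 0.01, 47.56], [-0.01, -0.14, -0.99, 894.51], [0.0, 0.0, 0.0, 1.0]]
{'t': 0.1, 'qpos': array([ 1.53859260e+00,  2.55689985e-01,  1.07148238e-01, -4.23380663e-04,
       -1.42393634e+00, -2.84600960e-01]), 'qvel': array([-6.09541463e-05, -7.76047518e-04,  4.45733522e-03,  3.48456942e-03,
        2.62643409e-05,  4.40657617e-04]), 'effort': array([-2.10639890e-03, -3.87605453e+01,  2.38475186e+01,  5.37803829e+00,
       -3.77767356e-03, -3.01364427e-07]), 'tcp_pos': array([171.14571813, 522.19887025, 218.09060964]), 'tcp_rot': array([[ 9.50216314e-01, -3.11590651e-01, -4.72755152e-04],
       [-3.11591001e-01, -9.50214853e-01, -1.66738986e-03],
       [ 7.03241248e-05,  1.73168730e-03, -9.99998498e-01]]), 'contact_force': array([-0.16554208, -0.00610243, -0.41151951]), 'torque': array([-0.01599805,  0.03740758, -0.01010697]), 'grasp_force': 0.0, 'finger_gap': 85.91788928737992}
```

View pics/top0.png

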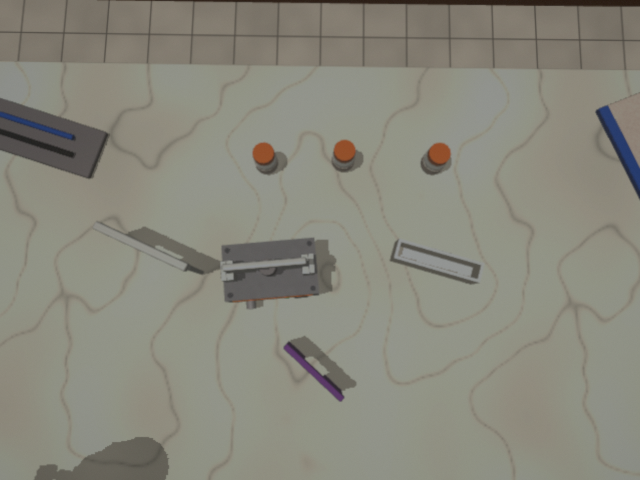

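View pics/side0.png

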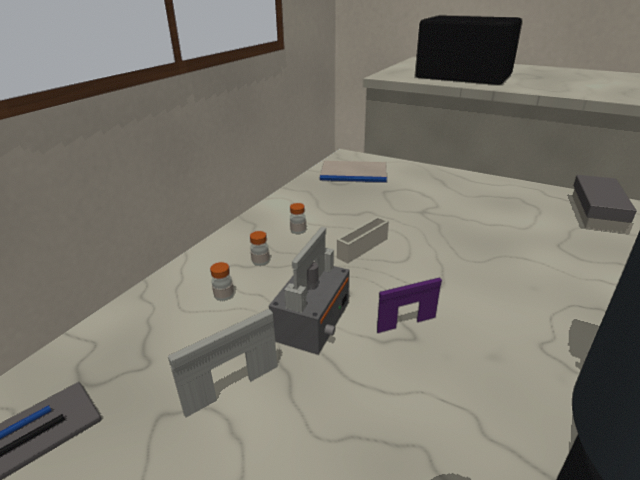

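Candidates for the lock plate, as top-view pixels: the large grey plate standing free at (140,245), the purple plate at (313,370), and the grey plate in the pump's posts at (268,265). The last is not purple and is the smaller grey one, so I choose it. The stand is at (437,262), and the jars are at (264,155), (344,150) and (438,156). I'll check the choice in a crop.

```bash
python3 - <<'E'
from h import *
c=load("top0"); f=c["frame"]
a=cv2.resize(f[230:310,210:330],None,fx=4.5,fy=4.5,interpolation=cv2.INTER_CUBIC)
b=cv2.resize(f[235:290,380:500],None,fx=4.5,fy=4.5,interpolation=cv2.INTER_CUBIC)
im=cv2.convertScaleAbs(np.vstack([a,b]),alpha=1.5); cv2.imwrite("pics/crop1.png",im); print(im.shape)
E
```

```text
(608, 540, 3)
```

View pics/crop1.png

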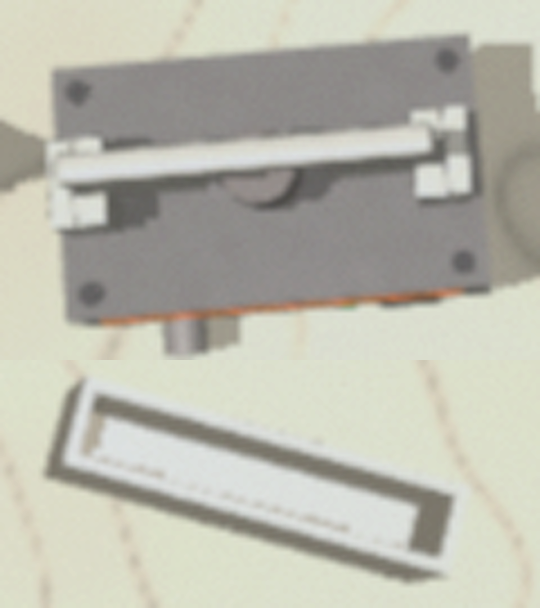

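The crop confirms the bright plate in the pump's two posts, astride the knob. Its rim ends are at crop (60,170) and (432,140). The stand is empty.

```bash
python3 - <<'E'
from h import *
c=load("top0")
def P(l,z,o): return plane(c,np.array(l)/4.5+o-np.array([.5,.5])*(1-1/4.5),z)[:,:2]
def rep(n,q):
    print(n,q.round(1).tolist(),"c",q.mean(0).round(1),"e",[np.linalg.norm(q[i]-q[(i+1)%len(q)]).round(1) for i in range(len(q))],
    "ang",[np.degrees(np.arctan2(*(q[(i+1)%len(q)]-q[i])[::-1])).round(1) for i in range(len(q))])
rep("block",P([(53,70),(468,37),(490,290),(68,322)],80,[210,230]))
rep("rim",P([(59,160),(432,127),(432,150),(59,184)],170,[210,230]))
rep("screws",P([(78,92),(447,61),(463,262),(92,293)],80,[210,230]))
o=np.array([380,235-80])
rep("stand",P([(87,378),(467,490),(445,577),(67,465)],50,o))
E
```

```text
block [[599.1, 203.4], [613.4, 55.7], [523.8, 46.4], [510.1, 194.2]] c [561.6 124.9] e [np.float64(148.4), np.float64(90.1), np.float64(148.5), np.float64(89.5)] ang [np.float64(-84.5), np.float64(-174.1), np.float64(95.3), np.float64(5.9)]
rim [[559.2, 183.0], [571.6, 65.6], [564.3, 65.5], [551.6, 182.7]] c [561.7 124.2] e [np.float64(118.0), np.float64(7.3), np.float64(117.9), np.float64(7.6)] ang [np.float64(-84.0), np.float64(-178.9), np.float64(96.2), np.float64(2.5)]
screws [[591.4, 194.1], [604.6, 63.0], [533.4, 56.0], [520.4, 186.2]] c [562.4 124.8] e [np.float64(131.8), np.float64(71.6), np.float64(130.8), np.float64(71.4)] ang [np.float64(-84.2), np.float64(-174.4), np.float64(95.7), np.float64(6.4)]
stand [[618.7, -85.9], [579.6, -224.5], [547.6, -215.6], [586.3, -78.4]] c [ 583.1 -151.1] e [np.float64(144.1), np.float64(33.2), np.float64(142.6), np.float64(33.3)] ang [np.float64(-105.8), np.float64(164.4), np.float64(74.3), np.float64(-13.1)]
```

Pump at (562, 124.5) with yaw +5.8°. Stand at (583, -151) with yaw -15.8°. Moving over the plate.

Call:
move_arm --motion '[{"dx": 32.5,"dy": -33.2,"roll": -5.5,"fingers": 60},{"dx": 32.5,"dy": -33.2,"roll": -5.5},{"dx": 32.5,"dy": -33.2,"roll": -5.5},{"dx": 32.5,"dy": -33.2,"roll": -5.5},{"dx": 32.5,"dy": -33.2,"roll": -5.5},{"dx": 32.5,"dy": -33.2,"roll": -5.5},{"dx": 32.5,"dy": -33.2,"roll": -5.5},{"dx": 32.5,"dy": -33.2,"roll": -5.5},{"dx": 32.5,"dy": -33.2,"roll": -5.5},{"dx": 32.5,"dy": -33.2,"roll": -5.5},{"dx": 32.5,"dy": -33.2,"roll": -5.5},{"dx": 32.5,"dy": -33.2,"roll": -5.5},{"dx": 0},{"dx": 0}]'

```text
invalid input at $.motion[0]: expected keys fingers, dx, dy, dz, roll
```

```bash
python3 - <<'E'
from h import *
c=shot("wrist","w1"); s=monitor.read_state(); print(s["tcp_pos"],s["tcp_rot"].round(3).tolist(),s["finger_gap"],s["qpos"].round(2),c["pose"].round(2).tolist(),c["vfov"])
E
```

```text
[171.17173589 522.2909613  218.20685113] [[0.95, -0.312, -0.0], [-0.312, -0.95, -0.001], [0.0, 0.001, -1.0]] 85.36071577317678 [ 1.54  0.26  0.11 -0.   -1.42 -0.28] [[-0.31, -0.92, -0.25, 235.53], [-0.95, 0.3, 0.08, 500.88], [0.0, 0.27, -0.96, 372.88], [0.0, 0.0, 0.0, 1.0]] 59.42923374429875
```

View pics/w1.png

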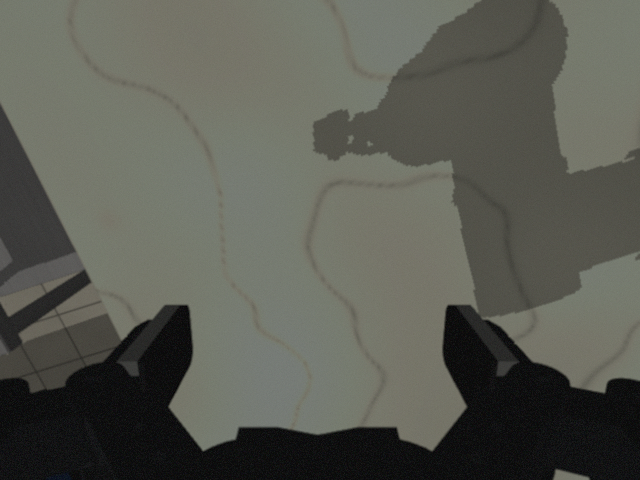

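The move was refused because every row needs all five keys. The wrist picture shows only bench and the open fingers at (165,340) and (470,340). Sending it again.

Call:
move_arm --motion '[{"dx": 32.5,"dy": -33.2,"dz": 0,"roll": -5.5,"fingers": 60},{"dx": 32.5,"dy": -33.2,"dz": 0,"roll": -5.5,"fingers": 60},{"dx": 32.5,"dy": -33.2,"dz": 0,"roll": -5.5,"fingers": 60},{"dx": 32.5,"dy": -33.2,"dz": 0,"roll": -5.5,"fingers": 60},{"dx": 32.5,"dy": -33.2,"dz": 0,"roll": -5.5,"fingers": 60},{"dx": 32.5,"dy": -33.2,"dz": 0,"roll": -5.5,"fingers": 60},{"dx": 32.5,"dy": -33.2,"dz": 0,"roll": -5.5,"fingers": 60},{"dx": 32.5,"dy": -33.2,"dz": 0,"roll": -5.5,"fingers": 60},{"dx": 32.5,"dy": -33.2,"dz": 0,"roll": -5.5,"fingers": 60},{"dx": 32.5,"dy": -33.2,"dz": 0,"roll": -5.5,"fingers": 60},{"dx": 32.5,"dy": -33.2,"dz": 0,"roll": -5.5,"fingers": 60},{"dx": 32.5,"dy": -33.2,"dz": 0,"roll": -5.5,"fingers": 60},{"dx": 0,"dy": 0,"dz": 0,"roll": 0,"fingers": 60},{"dx": 0,"dy": 0,"dz": 0,"roll": 0,"fingers": 60}]'

```text
t: 1.9
tcp_pos: [561.0, 124.2, 218.4]
tcp_rot: [[0.102, -0.995, -0.001], [-0.995, -0.102, -0.0], [0.0, 0.001, -1.0]]
contact_force: [-0.3, 0.2, -0.4]
finger_gap: 60.2
grasp_force: 0.0
```

```bash
python3 - <<'E'
from h import *
c=shot("wrist","w2"); s=monitor.read_state(); print(s["t"],s["tcp_pos"],s["tcp_rot"].round(3).tolist(),s["finger_gap"],s["qpos"].round(2),s["contact_force"])
E
```

```text
1.95 [560.83238954 124.67263643 218.74110835] [[0.103, -0.995, -0.0], [-0.995, -0.103, 0.0], [-0.0, 0.0, -1.0]] 59.99605149279809 [ 0.49  0.3   0.18 -0.   -1.44 -0.39] [-0.35114936 -0.22115181 -0.85665951]
```

View pics/w2.png

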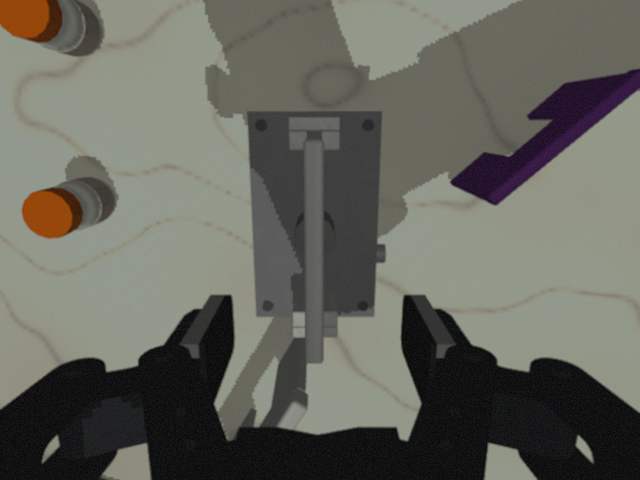

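The wrist picture shows the rim running straight from (314,138) to (314,362), with the fingers parallel astride it. The block screws are at (261,125), (369,125), (364,306) and (267,306).

```bash
python3 - <<'E'
from h import *
c=load("w2"); g=c["frame"].astype(int).mean(2)
for r in (180,220,280,340):
    row=g[r-1:r+2].mean(0); print(r,row[296:334].round().astype(int).tolist())
p=plane(c,[(314,138),(314,362)],170); print(p.round(1),p.mean(0))
q=plane(c,[(261,125),(369,125),(364,306),(267,306)],80); print(q.round(1),q.mean(0))
E
```

```text
180 [64, 62, 64, 61, 62, 62, 61, 63, 75, 85, 92, 95, 97, 97, 96, 96, 97, 97, 99, 100, 101, 100, 101, 100, 98, 92, 85, 73, 65, 63, 63, 62, 62, 64, 64, 64, 65, 64]
220 [57, 46, 38, 38, 39, 41, 46, 56, 69, 83, 88, 93, 95, 96, 96, 97, 96, 96, 97, 100, 98, 100, 101, 101, 98, 92, 84, 70, 56, 48, 47, 41, 41, 39, 40, 39, 49, 55]
280 [61, 62, 61, 61, 60, 61, 60, 60, 67, 72, 84, 89, 95, 93, 93, 94, 95, 96, 97, 98, 99, 100, 100, 99, 96, 91, 82, 70, 63, 61, 60, 60, 61, 62, 62, 60, 60, 61]
340 [56, 56, 59, 58, 59, 61, 59, 60, 62, 70, 81, 86, 89, 91, 91, 93, 91, 94, 95, 96, 97, 95, 96, 95, 93, 88, 88, 110, 137, 142, 141, 142, 140, 140, 139, 139, 137, 135]
[[568.7  63.7 170. ]
 [556.7 181.9 170. ]] [562.72768632 122.81240525 170.        ]
[[605.2  62.2  80. ]
 [533.   54.7  80. ]
 [518.9 186.1  80. ]
 [591.8 193.6  80. ]] [562.24165689 124.13073009  80.        ]
```

Call:
move_arm --motion '[{"dx": 1,"dy": -0.3,"dz": -15,"roll": 0,"fingers": 50},{"dx": 0,"dy": 0,"dz": -15,"roll": 0,"fingers": 40},{"dx": 0,"dy": 0,"dz": -13,"roll": 0,"fingers": 40},{"dx": 0,"dy": 0,"dz": -9,"roll": 0,"fingers": 40},{"dx": 0,"dy": 0,"dz": 0,"roll": 0,"fingers": 20},{"dx": 0,"dy": 0,"dz": 0,"roll": 0,"fingers": 12},{"dx": 0,"dy": 0,"dz": 0,"roll": 0,"fingers": 0},{"dx": 0,"dy": 0,"dz": 0,"roll": 0,"fingers": 0},{"dx": 0,"dy": 0,"dz": 0,"roll": 0,"fingers": 0},{"dx": 0,"dy": 0,"dz": 0,"roll": 0,"fingers": 0}]'

```text
t: 3.2
tcp_pos: [562.3, 123.9, 166.9]
tcp_rot: [[0.102, -0.995, 0.0], [-0.995, -0.102, 0.0], [-0.0, -0.0, -1.0]]
contact_force: [-0.3, 0.1, 0.7]
finger_gap: 0.0
grasp_force: 0.0
```

The fingers closed to 0 and hold nothing, so I'll look.

```bash
python3 - <<'E'
from h import *
a=shot("side","s3"); b=shot("wrist","w3"); d=shot("top","t3")
im=np.hstack([cv2.resize(a["frame"][190:370,240:440],(400,360),interpolation=cv2.INTER_CUBIC),cv2.resize(b["frame"],None,fx=.625,fy=.625,interpolation=cv2.INTER_AREA)[:300].repeat(1,0) if 0 else cv2.resize(b["frame"][100:460,120:520],(400,360))])
cv2.imwrite("pics/m3.png",im)
E
```

```text
(no output)
```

View pics/m3.png

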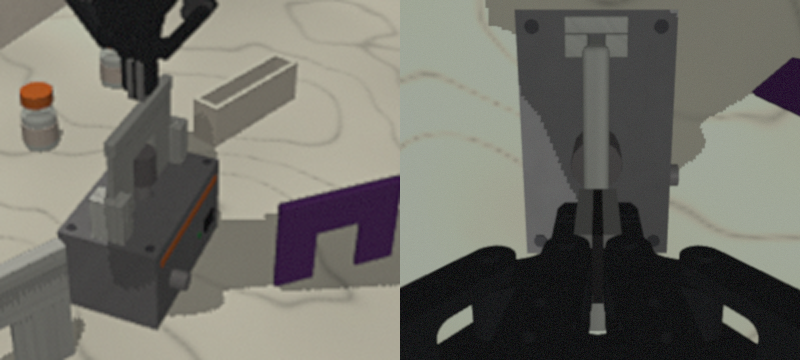

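```bash
python3 - <<'E'
from h import *
a=load("s3"); s=monitor.read_state(); t=s["tcp_pos"]; print(t,s["contact_force"])
for z in (170,163,145,130): print(z,(proj(a,[562.3,124,z])[0]-[240,190])*2)
# side-view points: rim top ends in crop (170,78) far, (107,143) near
for n,p in (("far",(170,80)),("near",(107,143))):
    q=np.array(p)/2+[240,190]
    for z in (150,160,170): print(n,z,plane(a,[q],z).round(1)[0])
    
print((proj(a,[[569,65,170],[556.5,183,170],[569,65,160],[556.5,183,160]])-[240,190])*2)
w=load("w3")
for z in (170,160,145): print("w",z,proj(w,[[562.3,124,z],[569,65,z],[556.5,183,z]]).round(0).tolist())
E
```

```text
[562.31748827 123.91740254 166.8876846 ] [-0.3036391  -0.31238673 -0.4115672 ]
170 [139.75011863 105.86360732]
163 [139.9547755  113.01178376]
145 [140.47203237 131.07109406]
130 [140.89342888 145.77591418]
far 150 [577.4  43.5 150. ]
far 160 [569.   58.9 160. ]
far 170 [560.6  74.2 170. ]
near 150 [573.6 158.9 150. ]
near 160 [565.4 171.4 160. ]
near 170 [557.1 183.8 170. ]
[[166.64990756  73.2213671 ]
 [108.18937167 142.668686  ]
 [166.74563381  83.01838749]
 [108.73981867 153.26510007]]
w 170 [[317.0, 303.0], [315.0, 148.0], [316.0, 432.0]]
w 160 [[317.0, 293.0], [316.0, 147.0], [317.0, 416.0]]
w 145 [[317.0, 280.0], [316.0, 145.0], [317.0, 395.0]]
```

The fingers look to be above the rim, at a tip height of about 180 rather than 145. I'll triangulate the tip.

```bash
python3 - <<'E'
from h import *
a=load("s3"); w=load("w3"); t=load("t3")
im=np.hstack([cv2.resize(a["frame"][190:270,270:350],(480,480),interpolation=cv2.INTER_CUBIC),cv2.resize(t["frame"][225:305,230:280],(300,480),interpolation=cv2.INTER_CUBIC)])
cv2.imwrite("pics/m4.png",cv2.convertScaleAbs(im,alpha=2,beta=20))
print("wrist cam",w["pose"].round(2).tolist())
E
```

```text
wrist cam [[-0.99, -0.1, -0.03, 569.33], [-0.1, 0.96, 0.27, 56.2], [0.0, 0.27, -0.96, 321.69], [0.0, 0.0, 0.0, 1.0]]
```

View pics/m4.png

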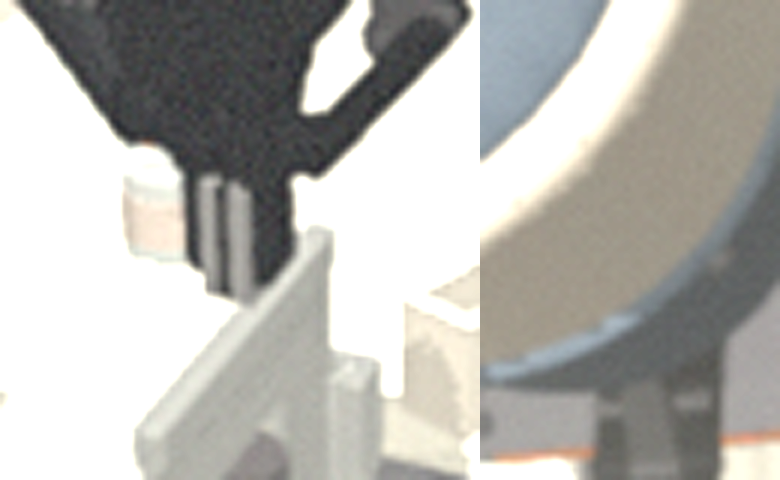

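Both views put the closed pads' tips just above the rim. In the side view they are at full-picture pixel (311,240), z about 177, so the real fingers sit about 33 mm higher than the stated tool frame. I'll open, go lower in steps while watching the force, and close again.

Call:
move_arm --motion '[{"dx": 0,"dy": 0,"dz": 4,"roll": 0,"fingers": 50},{"dx": 0,"dy": 0,"dz": 0,"roll": 0,"fingers": 50},{"dx": 0,"dy": 0,"dz": 0,"roll": 0,"fingers": 50},{"dx": 0,"dy": 0,"dz": -12,"roll": 0,"fingers": 50},{"dx": 0,"dy": 0,"dz": -12,"roll": 0,"fingers": 50},{"dx": 0,"dy": 0,"dz": -12,"roll": 0,"fingers": 50},{"dx": 0,"dy": 0,"dz": 0,"roll": 0,"fingers": 50}]'

```text
t: 4.22
tcp_pos: [561.4, 123.6, 133.2]
tcp_rot: [[0.102, -0.995, -0.003], [-0.995, -0.102, -0.001], [0.001, 0.003, -1.0]]
contact_force: [0.3, -0.4, 0.8]
finger_gap: 50.2
grasp_force: 0.0
```

Call:
move_arm --motion '[{"dx": 0,"dy": 0,"dz": 0,"roll": 0,"fingers": 20},{"dx": 0,"dy": 0,"dz": 0,"roll": 0,"fingers": 12},{"dx": 0,"dy": 0,"dz": 0,"roll": 0,"fingers": 0},{"dx": 0,"dy": 0,"dz": 0,"roll": 0,"fingers": 0},{"dx": 0,"dy": 0,"dz": 0,"roll": 0,"fingers": 0},{"dx": 0,"dy": 0,"dz": 0,"roll": 0,"fingers": 0}]'

```text
t: 4.97
tcp_pos: [562.8, 124.1, 135.6]
tcp_rot: [[0.102, -0.995, 0.001], [-0.995, -0.102, 0.0], [-0.0, -0.001, -1.0]]
contact_force: [0.3, -0.0, 4.6]
finger_gap: 8.9
grasp_force: 60.5
```

The gap is 8.9 mm at 60 N, so the rim is held. Lifting straight up.

Call:
move_arm --motion '[{"dx": 0,"dy": 0,"dz": 3,"roll": 0,"fingers": 0},{"dx": 0,"dy": 0,"dz": 5,"roll": 0,"fingers": 0},{"dx": 0,"dy": 0,"dz": 8,"roll": 0,"fingers": 0},{"dx": 0,"dy": 0,"dz": 8,"roll": 0,"fingers": 0},{"dx": 0,"dy": 0,"dz": 8,"roll": 0,"fingers": 0},{"dx": 0,"dy": 0,"dz": 8,"roll": 0,"fingers": 0},{"dx": 0,"dy": 0,"dz": 8,"roll": 0,"fingers": 0},{"dx": 0,"dy": 0,"dz": 8,"roll": 0,"fingers": 0},{"dx": 0,"dy": 0,"dz": 8,"roll": 0,"fingers": 0},{"dx": 0,"dy": 0,"dz": 0,"roll": 0,"fingers": 0},{"dx": 0,"dy": 0,"dz": 0,"roll": 0,"fingers": 0}]'

```text
t: 6.35
tcp_pos: [562.1, 123.9, 198.6]
tcp_rot: [[0.102, -0.995, -0.001], [-0.995, -0.102, 0.0], [-0.0, 0.001, -1.0]]
contact_force: [-0.0, -0.3, -0.4]
finger_gap: 8.8
grasp_force: 59.8
```

```bash
python3 - <<'E'
from h import *
a=shot("side","s5"); w=shot("wrist","w5"); print(monitor.read_state()["tcp_pos"])
im=np.hstack([cv2.resize(a["frame"][160:340,240:440],(400,360),interpolation=cv2.INTER_CUBIC),cv2.resize(w["frame"][100:460,120:520],(400,360))])
cv2.imwrite("pics/m5.png",cv2.convertScaleAbs(im,alpha=1.5))
E
```

```text
[562.08048429 123.88402602 198.43526508]
```

View pics/m5.png

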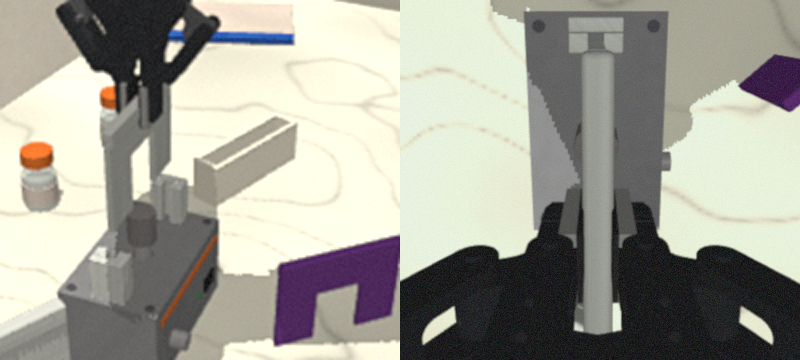

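The plate is held by its rim and clear of the posts, and the plunger is still home. Carrying it over the stand.

Call:
move_arm --motion '[{"dx": 2.3,"dy": -15.5,"dz": 0,"roll": -1.2,"fingers": 0},{"dx": 2.3,"dy": -30.5,"dz": 0,"roll": -2.4,"fingers": 0},{"dx": 2.3,"dy": -30.5,"dz": 0,"roll": -2.4,"fingers": 0},{"dx": 2.3,"dy": -30.5,"dz": 0,"roll": -2.4,"fingers": 0},{"dx": 2.3,"dy": -30.5,"dz": 0,"roll": -2.4,"fingers": 0},{"dx": 2.3,"dy": -30.5,"dz": 0,"roll": -2.4,"fingers": 0},{"dx": 2.3,"dy": -30.5,"dz": 0,"roll": -2.4,"fingers": 0},{"dx": 2.3,"dy": -30.5,"dz": 0,"roll": -2.4,"fingers": 0},{"dx": 2.3,"dy": -30.5,"dz": 0,"roll": -2.4,"fingers": 0},{"dx": 0,"dy": -15,"dz": 0,"roll": -1.2,"fingers": 0},{"dx": 0,"dy": 0,"dz": 0,"roll": 0,"fingers": 0},{"dx": 0,"dy": 0,"dz": 0,"roll": 0,"fingers": 0}]'

```text
t: 7.95
tcp_pos: [582.9, -150.1, 198.9]
tcp_rot: [[-0.271, -0.963, -0.0], [-0.963, 0.271, 0.0], [-0.0, 0.0, -1.0]]
contact_force: [-0.2, -0.0, -0.9]
finger_gap: 8.6
grasp_force: 59.7
```

```bash
python3 - <<'E'
from h import *
a=shot("side","s6"); w=shot("wrist","w6"); print(monitor.read_state()["tcp_pos"])
im=np.hstack([cv2.resize(a["frame"][130:270,290:440],(400,373),interpolation=cv2.INTER_CUBIC),cv2.resize(w["frame"][80:453,120:520],(400,373))])
cv2.imwrite("pics/m6.png",cv2.convertScaleAbs(im,alpha=1.3))
# predicted stand rim outer corners in wrist crop
def box(cx,cy,yaw,z,hx=17,hy=73):
    c,s=np.cos(yaw),np.sin(yaw); return [[cx+c*x-s*y,cy+s*x+c*y,z] for x,y in((hx,hy),(hx,-hy),(-hx,-hy),(-hx,hy))]
print((proj(w,box(583.1,-151.1,np.radians(-15.75),50))-[120,80]).round(0).tolist())
E
```

```text
[ 583.07239959 -149.76231838  199.02778154]
[[175.0, 227.0], [172.0, 33.0], [222.0, 33.0], [218.0, 227.0]]
```

View pics/m6.png

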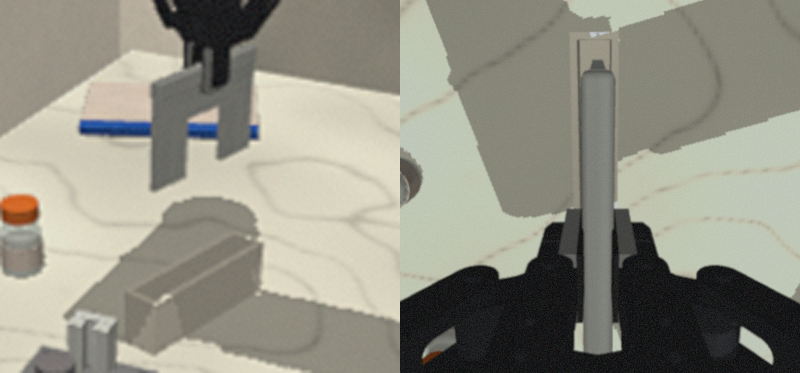

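Both views put the plate right over the stand: in the wrist crop the stand's walls span x 570–618 and the plate is centred at 597. Lowering it.

Call:
move_arm --motion '[{"dx": 1,"dy": -1,"dz": -15,"roll": 0,"fingers": 0},{"dx": 0,"dy": 0,"dz": -20,"roll": 0,"fingers": 0},{"dx": 0,"dy": 0,"dz": -20,"roll": 0,"fingers": 0},{"dx": 0,"dy": 0,"dz": -20,"roll": 0,"fingers": 0},{"dx": 0,"dy": 0,"dz": -10,"roll": 0,"fingers": 0},{"dx": 0,"dy": 0,"dz": -10,"roll": 0,"fingers": 0},{"dx": 0,"dy": 0,"dz": -10,"roll": 0,"fingers": 0},{"dx": 0,"dy": 0,"dz": -10,"roll": 0,"fingers": 0},{"dx": 0,"dy": 0,"dz": -8,"roll": 0,"fingers": 0},{"dx": 0,"dy": 0,"dz": -8,"roll": 0,"fingers": 0},{"dx": 0,"dy": 0,"dz": 0,"roll": 0,"fingers": 0},{"dx": 0,"dy": 0,"dz": 0,"roll": 0,"fingers": 0}]'

```text
t: 9.55
tcp_pos: [584.2, -151.6, 68.2]
tcp_rot: [[-0.271, -0.962, 0.001], [-0.962, 0.271, -0.0], [0.0, -0.001, -1.0]]
contact_force: [0.2, 0.6, -0.4]
finger_gap: 8.8
grasp_force: 59.7
```

Call:
move_arm --motion '[{"dx": 0,"dy": 0,"dz": -2,"roll": 0,"fingers": 0},{"dx": 0,"dy": 0,"dz": -1.5,"roll": 0,"fingers": 0},{"dx": 0,"dy": 0,"dz": -1.5,"roll": 0,"fingers": 0},{"dx": 0,"dy": 0,"dz": 0,"roll": 0,"fingers": 0}]'

```text
t: 10.05
tcp_pos: [583.9, -151.6, 62.7]
tcp_rot: [[-0.271, -0.962, -0.0], [-0.962, 0.271, 0.0], [0.0, 0.0, -1.0]]
contact_force: [-0.1, -0.3, -1.1]
finger_gap: 8.7
grasp_force: 59.7
```

Call:
move_arm --motion '[{"dx": 0,"dy": 0,"dz": -1,"roll": 0,"fingers": 0},{"dx": 0,"dy": 0,"dz": -1,"roll": 0,"fingers": 0},{"dx": 0,"dy": 0,"dz": -1,"roll": 0,"fingers": 0},{"dx": 0,"dy": 0,"dz": 0,"roll": 0,"fingers": 0}]'

```text
t: 10.55
tcp_pos: [584.4, -151.7, 60.6]
tcp_rot: [[-0.271, -0.963, 0.001], [-0.963, 0.271, -0.0], [0.0, -0.001, -1.0]]
contact_force: [-1.7, 0.9, 4.4]
finger_gap: 8.7
grasp_force: 60.4
```

```bash
python3 - <<'E'
from h import *
a=shot("side","s7"); w=shot("wrist","w7"); print(monitor.read_state()["contact_force"])
im=np.hstack([cv2.resize(a["frame"][150:290,290:440],(400,373),interpolation=cv2.INTER_CUBIC),cv2.resize(w["frame"][80:453,120:520],(400,373))])
cv2.imwrite("pics/m7.png",cv2.convertScaleAbs(im,alpha=1.3))
E
```

```text
[-1.26618463  0.50427829  5.81192714]
```

View pics/m7.png

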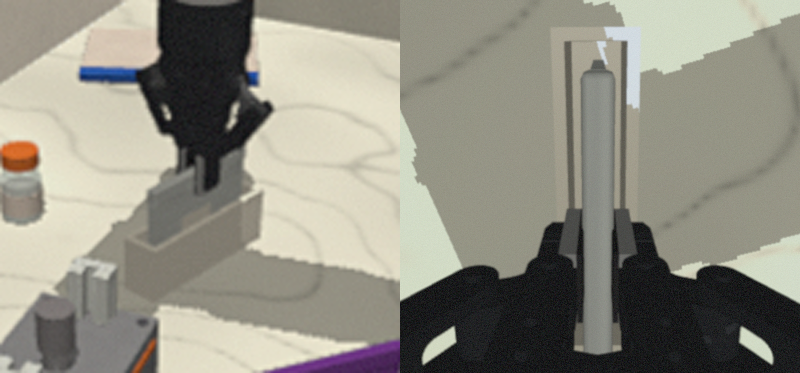

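The plate is seated in the stand: the side view shows it inside the box, the wrist view shows it centred between the walls, and there is 5 N of contact. Releasing, rising and going back over the plunger.

Call:
move_arm --motion '[{"dx": 0,"dy": 0,"dz": 0,"roll": 0,"fingers": 45},{"dx": 0,"dy": 0,"dz": 0,"roll": 0,"fingers": 45},{"dx": 0,"dy": 0,"dz": 0,"roll": 0,"fingers": 45},{"dx": 0,"dy": 0,"dz": 0,"roll": 0,"fingers": 45},{"dx": 0,"dy": 0,"dz": 10,"roll": 0,"fingers": 45},{"dx": 0,"dy": 0,"dz": 20,"roll": 0,"fingers": 45},{"dx": 0,"dy": 0,"dz": 30,"roll": 0,"fingers": 45},{"dx": 0,"dy": 0,"dz": 40,"roll": 0,"fingers": 45},{"dx": 0,"dy": 0,"dz": 0,"roll": 0,"fingers": 45}]'

```text
t: 11.78
tcp_pos: [586.3, -152.1, 164.8]
tcp_rot: [[-0.271, -0.963, 0.008], [-0.963, 0.271, -0.001], [-0.001, -0.009, -1.0]]
contact_force: [0.2, 0.2, 0.1]
finger_gap: 45.0
grasp_force: 0.0
```

Call:
move_arm --motion '[{"dx": -2.4,"dy": 15.9,"dz": 0,"roll": 1.2,"fingers": 50},{"dx": -2.4,"dy": 30,"dz": 0,"roll": 2.4,"fingers": 50},{"dx": -2.4,"dy": 30,"dz": 0,"roll": 2.4,"fingers": 50},{"dx": -2.4,"dy": 30,"dz": 0,"roll": 2.4,"fingers": 50},{"dx": -2.4,"dy": 30,"dz": 0,"roll": 2.4,"fingers": 50},{"dx": -2.4,"dy": 30,"dz": 0,"roll": 2.4,"fingers": 50},{"dx": -2.4,"dy": 30,"dz": 0,"roll": 2.4,"fingers": 50},{"dx": -2.4,"dy": 30,"dz": 0,"roll": 2.4,"fingers": 50},{"dx": -2.4,"dy": 30,"dz": 0,"roll": 2.4,"fingers": 50},{"dx": 0,"dy": 20,"dz": 0,"roll": 1.2,"fingers": 50},{"dx": 0,"dy": 0,"dz": 0,"roll": 0,"fingers": 50},{"dx": 0,"dy": 0,"dz": 0,"roll": 0,"fingers": 50}]'

```text
t: 13.28
tcp_pos: [562.2, 124.0, 159.6]
tcp_rot: [[0.102, -0.995, -0.001], [-0.995, -0.102, -0.0], [0.0, 0.001, -1.0]]
contact_force: [-1.2, 0.2, 0.1]
finger_gap: 50.6
grasp_force: 0.0
```

```bash
python3 - <<'E'
from h import *
w=shot("wrist","w8"); t=shot("top","t8"); a=shot("side","s8")
# plate in stand: bright/edge rows in top view; stand rim line
p=proj(t,[[583.5,-151.3,95],[583.5,-151.3,50]]).round(1); print("top proj",p.tolist())
g=w["frame"].astype(int).mean(2)
for z in (125,95): print("knob w",z,proj(w,[562.3,124.3,z]).round(1))
u=proj(w,[562.3,124.3,125])[0].astype(int)
for r in range(u[1]-36,u[1]+30,8): print(r,u[0]-40,g[r,u[0]-40:u[0]+40:2].astype(int).tolist())
E
```

```text
top proj [[445.5, 257.5], [438.8, 260.4]]
knob w 125 [[316.9 271.1]]
knob w 95 [[316.9 252.4]]
235 276 [67, 69, 69, 69, 69, 68, 68, 70, 68, 69, 70, 70, 61, 47, 40, 40, 43, 45, 47, 42, 40, 42, 46, 43, 40, 44, 45, 52, 63, 64, 70, 69, 73, 69, 67, 67, 68, 68, 69, 71]
243 276 [67, 69, 66, 71, 70, 71, 69, 69, 72, 60, 40, 42, 43, 45, 38, 44, 43, 42, 43, 45, 46, 41, 42, 42, 45, 46, 38, 47, 43, 45, 40, 66, 69, 73, 71, 66, 71, 71, 68, 65]
251 276 [70, 71, 70, 70, 69, 71, 69, 69, 63, 42, 44, 50, 63, 65, 67, 65, 66, 66, 68, 66, 65, 67, 66, 67, 66, 66, 66, 70, 62, 47, 40, 45, 59, 71, 66, 69, 68, 67, 69, 67]
259 276 [67, 69, 72, 67, 71, 70, 69, 64, 55, 66, 66, 65, 65, 65, 68, 64, 67, 66, 65, 68, 63, 65, 64, 68, 65, 65, 65, 67, 64, 65, 63, 63, 47, 63, 69, 70, 70, 70, 70, 69]
267 276 [99, 89, 71, 70, 68, 69, 66, 58, 64, 64, 64, 67, 65, 66, 66, 65, 64, 67, 65, 65, 62, 66, 66, 61, 65, 63, 65, 64, 65, 69, 66, 64, 65, 66, 72, 67, 69, 68, 67, 69]
275 276 [103, 101, 101, 89, 72, 68, 67, 64, 64, 65, 66, 61, 69, 65, 64, 63, 63, 64, 62, 66, 64, 65, 69, 66, 63, 66, 62, 63, 65, 64, 66, 65, 63, 62, 71, 68, 70, 69, 69, 66]
283 276 [102, 103, 102, 102, 98, 72, 73, 71, 66, 65, 67, 65, 67, 62, 65, 65, 67, 63, 66, 64, 60, 63, 67, 61, 66, 63, 65, 64, 65, 63, 65, 66, 67, 68, 68, 67, 66, 69, 68, 68]
291 276 [102, 103, 103, 102, 103, 103, 90, 67, 70, 68, 68, 69, 67, 65, 61, 61, 64, 63, 63, 64, 64, 68, 65, 65, 63, 63, 64, 64, 69, 67, 66, 65, 66, 69, 69, 69, 69, 70, 70, 65]
299 276 [101, 102, 101, 100, 99, 101, 100, 103, 80, 69, 68, 68, 70, 67, 68, 66, 69, 67, 68, 71, 64, 67, 64, 65, 65, 67, 68, 67, 66, 67, 68, 67, 66, 66, 71, 68, 70, 69, 69, 71]
```

The plunger knob is seen centred at wrist column ~316 against 317 predicted. Descending to its height.

Call:
move_arm --motion '[{"dx": 0,"dy": 0,"dz": -15,"roll": 0,"fingers": 50},{"dx": 0,"dy": 0,"dz": -15,"roll": 0,"fingers": 50},{"dx": 0,"dy": 0,"dz": -15,"roll": 0,"fingers": 50},{"dx": 0,"dy": 0,"dz": -10,"roll": 0,"fingers": 50},{"dx": 0,"dy": 0,"dz": -10,"roll": 0,"fingers": 50},{"dx": 0,"dy": 0,"dz": -6,"roll": 0,"fingers": 50},{"dx": 0,"dy": 0,"dz": 0,"roll": 0,"fingers": 50},{"dx": 0,"dy": 0,"dz": 0,"roll": 0,"fingers": 50}]'

```text
t: 14.42
tcp_pos: [562.8, 124.4, 89.3]
tcp_rot: [[0.102, -0.995, 0.001], [-0.995, -0.102, 0.0], [-0.0, -0.001, -1.0]]
contact_force: [-0.3, -0.1, 0.8]
finger_gap: 49.9
grasp_force: 0.0
```

```bash
python3 - <<'E'
from h import *
s=monitor.read_state(); print(s["tcp_pos"],s["contact_force"])
a=shot("side","s9"); t=shot("top","t9"); b=load("s0" if 0 else "side0")
# plate in stand: side view, rows along vertical image line through expected plate centre
u=proj(a,[[583.5,-151.3,z] for z in (95,75,50)]); print(u.round(1).tolist())
x=int(u[0,0]); g=a["frame"].astype(int).mean(2); h=b["frame"].astype(int).mean(2)
print("now ",[int(v) for v in g[200:260:2,x]]); print("then",[int(v) for v in h[200:260:2,x]])
# new bright-changed blob in the top view around the stand
d=np.abs(t["frame"].astype(int)-load("top0")["frame"].astype(int)).max(2)[225:300,380:500]>25
n,l,st,ce=cv2.connectedComponentsWithStats(d.astype(np.uint8)); i=1+st[1:,4].argmax(); pts=np.argwhere(l==i)[:,::-1].astype(np.float32)+[380,225]
print(cv2.minAreaRect(pts.astype(np.float32)),proj(t,[[583.5+dx*1,-151.3+dy,95] for dx,dy in((16.3,57.7),(-16.3,-57.7))]).round(1).tolist())
E
```

```text
[562.75763498 124.42030002  89.34401685] [-0.28547505 -0.1047318   0.82499085]
[[364.2, 212.4], [363.8, 220.3], [363.4, 229.9]]
now  [168, 168, 168, 169, 171, 169, 166, 129, 93, 90, 85, 91, 90, 97, 98, 97, 104, 169, 108, 109, 109, 109, 110, 110, 109, 107, 105, 173, 172, 167]
then [147, 147, 148, 149, 150, 148, 133, 146, 150, 150, 150, 152, 149, 91, 95, 94, 102, 147, 95, 94, 94, 95, 94, 96, 97, 94, 93, 153, 152, 147]
((440.27069091796875, 259.5796203613281), (81.54606628417969, 13.600415229797363), 16.389541625976562) [[408.4, 246.6], [482.9, 268.6]]
```

The plate's top edge is at side row ~214 against 212 predicted, so it stands seated in the stand. Gripping the knob.

Call:
move_arm --motion '[{"dx": 0,"dy": 0,"dz": 0,"roll": 0,"fingers": 30},{"dx": 0,"dy": 0,"dz": 0,"roll": 0,"fingers": 20},{"dx": 0,"dy": 0,"dz": 0,"roll": 0,"fingers": 0},{"dx": 0,"dy": 0,"dz": 0,"roll": 0,"fingers": 0},{"dx": 0,"dy": 0,"dz": 0,"roll": 0,"fingers": 0},{"dx": 0,"dy": 0,"dz": 0,"roll": 0,"fingers": 0}]'

```text
t: 15.28
tcp_pos: [562.8, 124.4, 89.4]
tcp_rot: [[0.102, -0.995, 0.001], [-0.995, -0.102, 0.0], [-0.0, -0.001, -1.0]]
contact_force: [-1.5, -0.3, 4.4]
finger_gap: 23.2
grasp_force: 59.0
```

Call:
move_arm --motion '[{"dx": 0,"dy": 0,"dz": 2,"roll": 0,"fingers": 0},{"dx": 0,"dy": 0,"dz": 4,"roll": 0,"fingers": 0},{"dx": 0,"dy": 0,"dz": 4,"roll": 0,"fingers": 0},{"dx": 0,"dy": 0,"dz": 4,"roll": 0,"fingers": 0},{"dx": 0,"dy": 0,"dz": 4,"roll": 0,"fingers": 0},{"dx": 0,"dy": 0,"dz": 4,"roll": 0,"fingers": 0},{"dx": 0,"dy": 0,"dz": 4,"roll": 0,"fingers": 0},{"dx": 0,"dy": 0,"dz": 4,"roll": 0,"fingers": 0},{"dx": 0,"dy": 0,"dz": 3,"roll": 0,"fingers": 0},{"dx": 0,"dy": 0,"dz": 2,"roll": 0,"fingers": 0},{"dx": 0,"dy": 0,"dz": 0,"roll": 0,"fingers": 0},{"dx": 0,"dy": 0,"dz": 0,"roll": 0,"fingers": 0}]'

```text
t: 16.77
tcp_pos: [562.3, 124.3, 123.7]
tcp_rot: [[0.102, -0.995, -0.0], [-0.995, -0.102, -0.0], [-0.0, 0.0, -1.0]]
contact_force: [0.2, 0.7, -2.8]
finger_gap: 23.2
grasp_force: 59.3
```

```bash
python3 - <<'E'
from h import *
s=monitor.read_state(); print(s["tcp_pos"],s["contact_force"],s["finger_gap"],s["grasp_force"])
a=shot("side","s10"); g=a["frame"].astype(int).mean(2)
zs=[80,85,95,105,115,125,130,145,160]; u=proj(a,[[562.3,124.3,z] for z in zs]); print([(z,q.round(1).tolist()) for z,q in zip(zs,u)])
# stem front surface toward camera (radius 8)
d=a["pose"][:2,3]-[562.3,124.3]; d/=np.linalg.norm(d); print(proj(a,[[562.3+8*d[0],124.3+8*d[1],z] for z in (80,130)]).round(1).tolist())
for r in range(236,300,2): print(r,g[r,298:324:2].astype(int).tolist())
E
```

```text
[562.31877579 124.34831478 123.73019981] [ 0.18983308  0.70014831 -2.76119633] 23.208228846154917 59.27196264266968
[(80, [311.0, 286.4]), (85, [311.0, 284.1]), (95, [310.8, 279.6]), (105, [310.7, 274.9]), (115, [310.6, 270.2]), (125, [310.4, 265.4]), (130, [310.4, 263.0]), (145, [310.1, 255.6]), (160, [309.9, 248.1])]
[[311.1, 289.2], [310.4, 265.6]]
236 [23, 23, 20, 75, 160, 174, 173, 176, 54, 19, 23, 23, 29]
238 [21, 19, 21, 17, 109, 176, 171, 174, 87, 23, 27, 22, 22]
240 [27, 32, 21, 13, 91, 174, 170, 172, 116, 18, 26, 23, 23]
242 [78, 70, 18, 16, 93, 175, 172, 174, 149, 15, 19, 23, 21]
244 [77, 52, 18, 14, 83, 160, 154, 155, 142, 34, 24, 25, 22]
246 [76, 54, 17, 40, 62, 61, 60, 60, 47, 79, 43, 25, 23]
248 [68, 57, 20, 65, 64, 65, 64, 63, 45, 76, 56, 20, 23]
250 [68, 65, 28, 65, 64, 64, 65, 65, 50, 77, 57, 21, 22]
252 [66, 64, 27, 52, 61, 60, 62, 61, 46, 75, 59, 22, 27]
254 [56, 63, 23, 52, 55, 55, 57, 56, 41, 75, 60, 19, 23]
256 [81, 65, 23, 53, 53, 57, 55, 56, 40, 78, 60, 22, 19]
258 [117, 60, 22, 53, 55, 56, 57, 57, 42, 75, 59, 22, 15]
260 [157, 123, 85, 50, 54, 58, 56, 57, 47
[... 414 characters left out ...]
7, 64, 67]
276 [66, 67, 67, 66, 65, 70, 73, 70, 67, 63, 66, 66, 65]
278 [66, 67, 66, 67, 63, 71, 71, 69, 68, 64, 67, 67, 66]
280 [66, 66, 67, 65, 65, 69, 71, 72, 66, 64, 67, 68, 65]
282 [66, 65, 65, 67, 66, 68, 72, 73, 67, 64, 68, 66, 67]
284 [66, 66, 66, 66, 66, 69, 72, 71, 66, 62, 67, 68, 67]
286 [71, 98, 82, 77, 59, 70, 74, 72, 66, 59, 68, 67, 66]
288 [92, 104, 105, 98, 59, 54, 65, 65, 49, 61, 68, 66, 66]
290 [99, 104, 102, 79, 70, 67, 62, 63, 68, 68, 66, 66, 67]
292 [100, 104, 88, 79, 66, 68, 69, 68, 66, 70, 67, 67, 67]
294 [88, 86, 80, 80, 69, 68, 67, 68, 67, 66, 66, 66, 65]
296 [88, 88, 81, 80, 70, 67, 67, 67, 65, 66, 64, 65, 67]
298 [88, 90, 82, 78, 70, 66, 66, 67, 67, 67, 66, 66, 66]
```

The knob's underside is at side row ~267 (z ≈ 130), and a dark line shows where the stem meets the block top, at row 288 (predicted 289). The plunger is raised about 35 mm and held at 59 N. Handing in.

```bash
python3 -c "
from plant import ticket
print(ticket.finish_job())"
```

```text
the job is handed in; nothing more can be done
None
```

I stood the lock plate in the stand and let it go, then drew the plunger up about 35 mm; it was held there at about 59 N when I handed the job in, though the hand-in gave no verdict.

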